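# Aim the ionising blower at the clamped board, then click its fan up

### The arm

A 6-joint arm with a two-finger parallel gripper is mounted at the origin on a cart in front of the work surface, level with it; the furniture and walls round the work are solid. World frame = base frame: x ahead of the robot, y to its left, z up, the work surface at z = 0. Lengths are in m, angles in rad, forces in N, time in s.
With the tool pointing down it reaches from about 0.325 to 0.775 m from the base axis. Payload 5.5 kg.
Tool frame: the origin (TCP) lies midway between the tips of the shut fingers; the grasp point (between the pads) lies 19 mm behind it; z points along the fingers, y is the line along which they close (so a half turn about z gives the same grasp; the last joint's range is limited). The gripper opens to 88 mm and grips with 3 to 60 N. Pads are 20 mm wide; open, the fingers measure 115 mm over their backs; the gripper's body (75 mm by 178 mm) begins 61 mm behind the grasp point.
Start: joints at [1.203, 0.091, 1.231, -0, 1.82, -0.057], TCP at [0.183, 0.571, 0.223] pointing down, gripper open.
Joint ranges: [-2.87, 2.87], [-0.86, 2.18], [0.17, 2.46], [-1.51, 4.65], [0.06, 2.69], [-2.65, 2.65]. Speed limits (rad/s): [2.57, 2.57, 3.01, 3.14, 3.14, 3.14].

### API

Orientations are given as a unit quaternion [x, y, z, w].
In Python, from cell import r gives the robot as it stands.
- The arm moves only by the tool arm_command, never from a script. Its argument "plan" is a list of rows, each an object with "travel": the shift along the tool's x, y, z in mm, a list of three; "turn": the turn, a rotation vector about the tool's x, y, z in degrees, a list of three. A call has 1 to 12 rows; each row shifts and turns the commanded pose from where the row before left it, along the tool's axes as they then stand; what a row does not reach is not made up. A row lasts 1/8 s, in which the tool goes at most 62.5 mm and 10.7 degrees, less where a joint would pass 70% of its speed; a pose out of reach is approached as far as the arm can. A call is refused whole if a number of a shift passes 62.5 or a number of a turn 10.7, either way. A call with a gripper value outside its range is refused whole. "jaw" is the opening in per cent of the stroke, from 0 (shut) to 100 (fully open), set as the call begins (left out, the last holds). The fingers move at their own pace and stop on an object; "grip_force" is the grip in N (left out, the last holds). Time passes only in rows, so rows that do not move let the fingers close. It gives the time, the measured TCP pose, the force, the opening and the grip force at its end, in the units of the state.
- r.observe(): the state, without advancing time (a new reading comes with each control period).
- r.grab_frame(name): name is "scene" or "top"; returns the picture (400x640x3 uint8, red, green, blue); there is no depth.
- r.camera_info(name): a dict with "vertical_fov" (degrees; the focal length in pixels is half the picture's height over the tangent of half this angle, whatever the lens; pixels are square), "cx", "cy" (the principal point, pixels), "extrinsics" (4x4, takes a point from camera to world coordinates). Camera axes: x right, y down, z forward; pixel columns grow to the right and rows downward; lengths in m; the calibration is good to about 2 mm. A picture is of the moment at which its call begins. camera_info takes no time and is no camera call.
- r.job_done(): hands the job in; it is judged then, once.
The state is a dict: "time_s": time; "joint_pos": joint angles; "qd": joint speeds; "joint_torque": joint torques, N m; "ee_pos": TCP position; "tool_rot": TCP orientation; "contact_force": force on the tool from outside, world axes, zero at the start; "ft_torque": the same for the moment, N m; "width": finger opening in m; "grasp_force": force on a finger pad.
Only numpy, scipy, OpenCV 4.12 (cv2) and the standard library are available. Lean on these libraries where they do the work, as an engineer would, in place of code of your own. Each camera call takes 0.05 s, during which the arm holds its last target. There are 200 camera calls.

### The job

Swivel and tilt the ionising blower's fan head so that its outlet points straight at the middle of the circuit board clamped in the vice. Only then turn the blower's speed dial up to the fifth click from off, so that nothing is blown about before it is aimed. Leave everything else on the bench where it stands.

Things in the scene. Friction and masses are not known exactly. Their poses are not given: they have to be found in the camera images.
- blower: Ionising blower: grey flat base box, 122 mm along its x, 305 mm along its y, top (deck) 30 mm above the bench, fixed to the bench. Origin at the centre of its underside; x across, y along the base, z up. On its +y half stands the column with the swivelling yoke and fan head, on its -y half lies the speed dial.
- yoke_axis (a point): Point where the swivel axis (vertical) and the tilt axis cross, in the middle of the fan head: on the blower at x 0, y +90 mm, 198 mm above the bench. It stays there whatever the joints do. Below it a dark round column (radius 30 mm or less above z 45 mm) carries the yoke.
- swivel (a joint): Swivel of the aluminium yoke with the fan head about the vertical axis, rad, -1.6 to 1.6; 0 = the outlet faces the blower's +y, positive = turned anticlockwise seen from above. Stiff friction (0.3 N m), no spring: it stays where it is pushed.
- tilt (a joint): Tilt of the fan head about the yoke's level axis, rad, -0.7 to 0.95; 0 = the outlet looks level, positive = it looks down, negative = up. Friction 0.2 N m, balanced, stays where it is pushed.
- outlet (a point): Centre of the fan head's outlet grille; x straight out (air goes along +x), y along the tilt axis, z up through the head's top. It lies 40.5 mm ahead of the tilt axis. The head is a white box, 66 mm deep, 110 wide, 110 high, edges rounded 10 mm, centred on the tilt axis; the grey outlet ring (radius 50 mm) stands proud to 39 mm ahead of the axis; the louvred rear face is 33 mm behind it.
- knob_left (a point): Middle of the left (seen along the air) of two round black clamp knobs outside the yoke arms, on the tilt axis: 81 mm from the swivel axis, 198 mm above the bench. Radius 18 mm, 21 mm long (70 to 91 mm from the swivel axis). They are rigid with the yoke, whose arms lie inside them (61 to 68 mm from the swivel axis, 34 mm wide, to 13 mm above the knobs' middle), and are good places to push the swivel round.
- knob_right (a point): The same for the right knob.
- dial (a joint): Speed dial, rad: 0 = off (position 0, against its stop), grows clockwise seen from above; nine click positions 0 to 8, 20 degrees (0.349 rad) apart, position 5 = 1.745 rad. A sprung roller snaps it into the nearest position (about 0.1 N m to get over a click, so some 4 N near the pointer's end). It starts at position 0, 1 or 2.
- dial_axis (a point): Axis of the dial at deck height (z 30 mm): on the blower at x 0, y -90 mm. Black knob: skirt disc radius 27 mm up to 6.5 mm above the deck, hub radius 15.5 mm to 29 mm. Round it on the deck nine white pips, growing with the speed; a white bar stands outside the pip of 'off', which lies 10 degrees clockwise from the blower's +x.
- dial_tip (a point): Outer end of the dial's only pointer, a bar 13 mm wide with a white line on top, from 6.5 to 28.5 mm above the deck, reaching out from the hub; this point is on its top face, 36 mm from the dial's axis, 28.5 mm above the deck.
- board_vice: Blue board vice with light metal jaws, fixed to the bench and always in this place, 120 mm along its x, 240 mm along its y, 82 mm high; origin at the middle of its underside.
- board_mid (a point): Middle of the top face of the green circuit board (61 mm along the vice's x, 91 mm along its y) clamped between the vice's jaws, 73 mm above the bench; the board cannot move.
- wash_bottle: White round pump bottle, bystander, radius 33 mm to 112 mm, its head radius 22 mm to 137 mm high, origin at the centre of its underside; must not be shoved 30 mm or tipped.
- solder_spool: Bystander: green spool of solder, 53 mm across, 36 mm high, origin at the centre of its underside.
- cup_screws: Bystander: white cup with screws, 58 mm across, 26 mm high, origin under its centre.
- multimeter: Bystander: orange hand meter, 150 x 76 x 40 mm, lying; origin under its centre.
- esd_brush: Bystander: black brush, 22 x 170 x 23 mm, lying in front of the vice; origin under its centre.
- flux_syringe: Bystander: flux syringe, 22 x 113 x 22 mm, lying at the right; origin under its centre.
- kapton_roll: Bystander: roll of amber tape, 62 mm across, 19 mm high; origin under its centre.

How it is judged:
On the way, in this order (a step that is already met when the one before it is completed fails the run):
1. the fan head points at the middle of the board while the dial is still where it was or at most at position 3 (y of board_mid in the frame of outlet between -0.025 and 0.025 m and z of board_mid in the frame of outlet between -0.025 and 0.025 m and x of board_mid in the frame of outlet above 0.05 m and value of joint dial below 1.15192 rad), for 0.3 s.
2. the speed dial stands at position 5 (value of joint dial between 1.64533 and 1.84533 rad), for 0.2 s.
At the end, for the whole second after the job is handed in: The line out of the middle of the outlet, straight ahead, passes within 25 mm sideways and 25 mm up or down of the middle of the board; the dial rests in position 5 (1.745 rad, within 0.1 rad); nothing of the blower moves any more (all of step 2 and y of board_mid in the frame of outlet between -0.025 and 0.025 m and z of board_mid in the frame of outlet between -0.025 and 0.025 m and x of board_mid in the frame of outlet above 0.05 m and velocity of joint swivel between -0.05 and 0.05 rad/s and velocity of joint tilt between -0.05 and 0.05 rad/s and velocity of joint dial between -0.05 and 0.05 rad/s); the robot touches nothing.
It fails at once if another thing on the bench is shoved more than 30 mm (distance of any of wash_bottle, solder_spool, cup_screws, multimeter, esd_brush, flux_syringe, kapton_roll from where it was at the start of the episode above 0.03 m).
It fails at once if the wash bottle is tipped (angle between wash_bottle's own z axis and vertical above 0.35 rad).
It also fails if it takes over 58 s, if anything falls off the work surface, if the arm or the gripper's body presses on something with over 40 N, if the wrist force passes 120 N, or if a joint passes its speed limit or range.

## Working session

There is one attempt and no reset: what is moved stays moved. The work goes in short steps, Python scripts to look and compute and a tool call to move; the robot and the scene stay as the last step left them, time stands still between calls to the robot, and variables do not carry over. Pictures are saved under pics/ and viewed, at most 10 in all, crops included, and the job is handed in when it is done.

Besides the shell and the picture viewer there is one more tool, called as a command line: name --argument value ..., lists and objects as JSON in quotes. arm_command: Moves the arm, as the interface text tells. Its arguments: {"type":"object","properties":{"plan":{"type":"array","items":{"type":"object","properties":{"travel":{"type":"array","items":{"type":"number"}},"turn":{"type":"array","items":{"type":"number"}}}}},"jaw":{"type":"number"},"grip_force":{"type":"number"}},"required":["plan"]}

```bash
mkdir -p pics
python3 - <<'E'
from cell import r
import cv2
for n in("scene","top"):
    im=r.grab_frame(n); cv2.imwrite(f"pics/{n}0.png",im[:,:,::-1]); print(n,r.camera_info(n))
print(r.observe())
E
```

```text
scene {'vertical_fov': 45.23985149816457, 'cx': 317.5233700109499, 'cy': 202.92463052169185, 'extrinsics': array([[ 0.8669808 , -0.29638174,  0.40062721,  0.02369936],
       [-0.49833853, -0.51841791,  0.6949112 , -1.00498598],
       [ 0.00173333, -0.80212264, -0.59715682,  0.95652119],
       [ 0.        ,  0.        ,  0.        ,  1.        ]])}
top {'vertical_fov': 44.39367135040179, 'cx': 315.7256876830135, 'cy': 204.33696905737833, 'extrinsics': array([[-0.00991522, -0.99579128,  0.09111206,  0.40580468],
       [-0.99990149,  0.00896826, -0.01079689, -0.0512143 ],
       [ 0.00993433, -0.09121014, -0.99578211,  1.63276882],
       [ 0.        ,  0.        ,  0.        ,  1.        ]])}
{'time_s': 0.1, 'joint_pos': array([ 1.20332209e+00,  9.17740312e-02,  1.23180602e+00,  8.58725092e-07,
        1.81981031e+00, -5.67006122e-02]), 'qd': array([ 9.40313888e-04, -1.51227713e-03, -2.62944258e-03,  8.89646666e-04,
       -2.33424957e-06,  8.28104539e-05]), 'joint_torque': array([ 1.97398818e-03, -4.47862029e+01, -4.07565880e+01,  6.98875263e-02,
        2.85457954e-02, -1.22084793e-04]), 'ee_pos': array([0.18337665, 0.57099207, 0.22160278]), 'tool_rot': array([ 1.54762097e-01,  9.87951358e-01, -8.78622579e-04, -1.89615755e-04]), 'contact_force': array([ 0.32835665, -0.53041591, -0.64236057]), 'ft_torque': array([-0.00642927, -0.01230087, -0.02545309]), 'grasp_force': 0.0, 'width': 0.08780582151230418}
```

View pics/scene0.png

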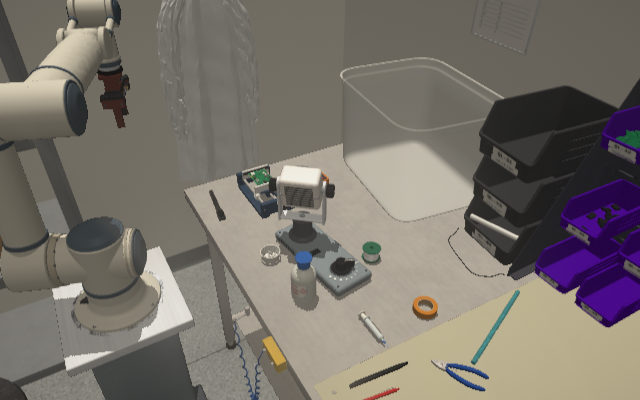

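View pics/top0.png

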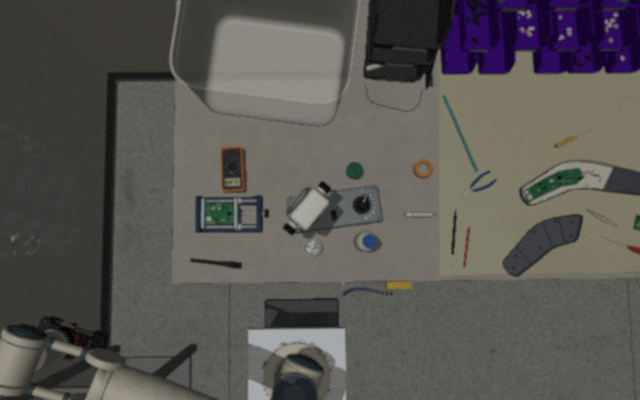

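Run:
```python
import cv2
a=cv2.imread("pics/top0.png")[140:280,180:400]; a=cv2.resize(a,None,fx=3.6,fy=3.6,interpolation=cv2.INTER_CUBIC); cv2.imwrite("pics/topc.png",a)
a=cv2.imread("pics/scene0.png")[150:300,230:390]; a=cv2.resize(a,None,fx=4,fy=4,interpolation=cv2.INTER_CUBIC); cv2.imwrite("pics/scenec.png",a)
```

```text
(no output)
```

View pics/topc.png

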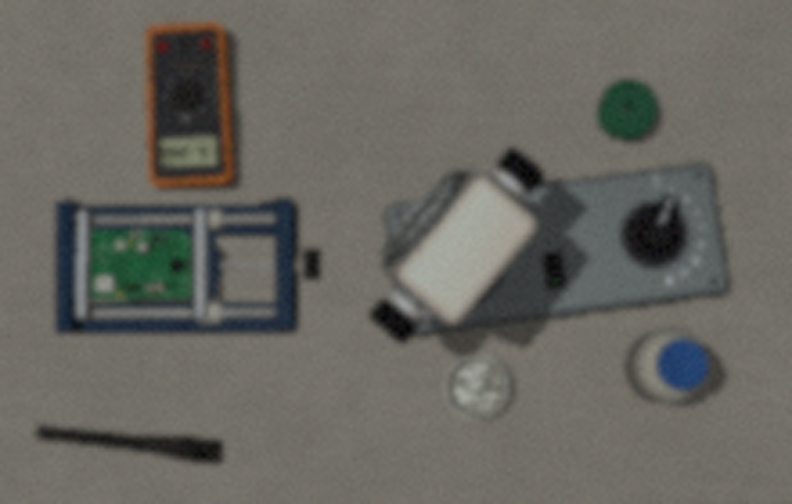

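View pics/scenec.png

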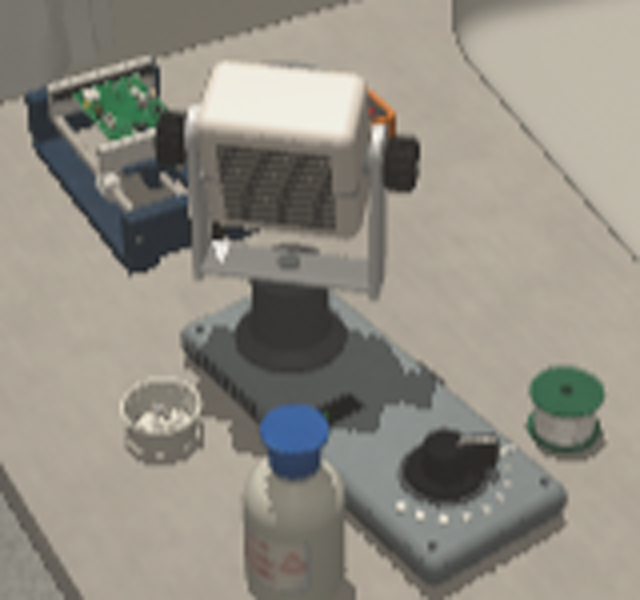

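```bash
cat > h.py <<'E'
import numpy as np
from cell import r
def ray(n,u,v,z):
    c=r.camera_info(n);f=200/np.tan(np.radians(c["vertical_fov"]/2));E=c["extrinsics"]
    d=E[:3,:3]@[(u-c["cx"])/f,(v-c["cy"])/f,1];o=E[:3,3]
    return (o+d*(z-o[2])/d[2])
def proj(n,p):
    c=r.camera_info(n);f=200/np.tan(np.radians(c["vertical_fov"]/2));E=c["extrinsics"]
    q=E[:3,:3].T@(np.array(p)-E[:3,3]);return np.array([c["cx"]+f*q[0]/q[2],c["cy"]+f*q[1]/q[2]])
T=lambda u,v,z:ray("top",180+u/3.6,140+v/3.6,z)
S=lambda u,v,z:ray("scene",230+u/4,150+v/4,z)
E
python3 - <<'E'
from h import *
np.set_printoptions(precision=4,suppress=True)
for n,f,u,v,z in [("dialtop",T,655,233,.059),("dialtopS",S,447,440,.059),("tip",T,671,203,.0585),("tipS",S,497,440,.0585),("cornerA",T,712,163,.03),("cornerB",T,729,292,.03),("cornerC",T,386,208,.03),
 ("knobfar",T,520,170,.205),("knobnear",T,393,320,.205),("kfS",S,402,164,.198),("knS",S,172,137,.198),
 ("headTopmid",T,467,247,.25),("board",T,141,266,.073),("boardS",S,122,107,.073),("viceA",T,60,203,.08),("viceB",T,295,203,.08),("viceC",T,60,330,.08),("bottle cap",T,684,363,.13),("bottleS",S,296,425,.137),("cup",T,482,386,.026),("spool",T,629,110,.036),("bigpip",T,670,282,.03),("bigpipS",S,400,507,.03),("p8",T,676,177,.03),("off",T,657,180,.03)]:
    print(n,f(u,v,z))
E
```

```text
dialtop [ 0.5472 -0.2174  0.059 ]
dialtopS [ 0.554  -0.2168  0.059 ]
tip [ 0.5742 -0.2324  0.0585]
tipS [ 0.5836 -0.2331  0.0585]
cornerA [ 0.6138 -0.274   0.03  ]
cornerB [ 0.4953 -0.2869  0.03  ]
cornerC [0.5749 0.0249 0.03  ]
knobfar [ 0.5867 -0.0928  0.205 ]
knobnear [0.4654 0.0113 0.205 ]
kfS [ 0.5907 -0.0925  0.198 ]
knS [0.4682 0.0151 0.198 ]
headTopmid [ 0.5203 -0.0491  0.25  ]
board [0.5208 0.2396 0.073 ]
boardS [0.5245 0.2436 0.073 ]
viceA [0.5767 0.3101 0.08  ]
viceB [0.5748 0.1029 0.08  ]
viceC [0.4646 0.3087 0.08  ]
bottle cap [ 0.4296 -0.2325  0.13  ]
bottleS [ 0.4336 -0.2272  0.137 ]
cup [ 0.4122 -0.0612  0.026 ]
spool [ 0.6625 -0.1981  0.036 ]
bigpip [ 0.5049 -0.2333  0.03  ]
bigpipS [ 0.5093 -0.2305  0.03  ]
p8 [ 0.6011 -0.2407  0.03  ]
off [ 0.5985 -0.2232  0.03  ]
```

arm_command --plan '[{"travel": [0, 0, -40]}, {"travel": [0, 0, -40]}, {"travel": [-20, -20, -40]}, {"travel": [-40, -38, 0]}, {"travel": [-40, -38, 0]}, {"travel": [-40, -38, 0]}, {"travel": [-40, -38, 0]}, {"travel": [-40, -38, 0]}, {"travel": [-40, -38, 0]}]' --jaw 100

```text
invalid input
```

arm_command --plan '[{"travel": [-40, -38, 0]}, {"travel": [-40, -38, 0]}, {"travel": [-40, -38, 0]}, {"travel": [-40, -38, 0]}, {"travel": [-40, -38, 0]}, {"travel": [-40, -38, 0]}, {"travel": [0, 0, 0], "turn": [0, 0, 10]}, {"travel": [0, 0, 0], "turn": [0, 0, 10]}, {"travel": [0, 0, 0]}, {"travel": [0, 0, 0]}]'

```text
invalid input
```

```bash
cat >> h.py <<'E'
from scipy.spatial.transform import Rotation as R
np.set_printoptions(precision=4,suppress=True)
def tgt(p,yaw,tilt):
    """to pose: TCP p, tool y = outlet dir at yaw (deg) with downward tilt (deg); prints travel mm, turn deg in current tool frame"""
    o=r.observe();Rc=R.from_quat(o["tool_rot"])
    a,t=np.radians(yaw),np.radians(tilt)
    y=np.array([np.cos(a)*np.cos(t),np.sin(a)*np.cos(t),-np.sin(t)])
    x=np.array([-np.sin(a),np.cos(a),0]);M=np.c_[x,y,np.cross(x,y)]
    if M[2,2]>0: M[:,[0,2]]*=-1
    D=Rc.inv()*R.from_matrix(M)
    print("t",o["time_s"],"pos",o["ee_pos"],"travel",1000*Rc.inv().apply(np.array(p)-o["ee_pos"]),"turn",np.degrees(D.as_rotvec()))
    return M
def now():
    o=r.observe();M=R.from_quat(o["tool_rot"]).as_matrix();y=M[:,1]
    print(o["time_s"],o["ee_pos"],"yaw,tilt",np.degrees([np.arctan2(y[1],y[0]),-np.arcsin(y[2])]),"F",o["contact_force"],"w",o["width"])
E
python3 - <<'E'
from h import *
import cv2
now(); tgt([.528,-.04,.33],49.1,-12)
print(r.observe()["joint_pos"])
a=r.grab_frame("scene")[:,:,::-1][100:250,230:390]; cv2.imwrite("pics/s2.png",cv2.resize(a,None,fx=4,fy=4,interpolation=cv2.INTER_CUBIC))
E
```

```text
0.1 [0.1834 0.571  0.2216] yaw,tilt [72.194   0.1028] F [ 0.3284 -0.5304 -0.6424] w 0.08780582151230418
t 0.1 pos [0.1834 0.571  0.2216] travel [-514.9423 -476.5336 -107.595 ] turn [-11.9395  -2.4036  23.0113]
[ 1.2033  0.0918  1.2318  0.      1.8198 -0.0567]
```

View pics/s2.png

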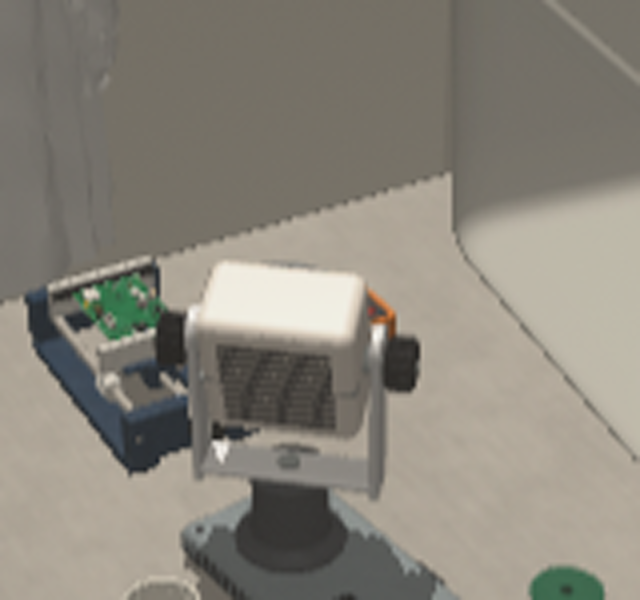

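arm_command --plan '[{"travel": [0, 0, -40], "turn": [0, 0, 0]}, {"travel": [0, 0, -40], "turn": [0, 0, 0]}, {"travel": [-20, -20, -40], "turn": [0, 0, 0]}, {"travel": [-40, -38, 0], "turn": [0, 0, 0]}, {"travel": [-40, -38, 0], "turn": [0, 0, 0]}, {"travel": [-40, -38, 0], "turn": [0, 0, 0]}, {"travel": [-40, -38, 0], "turn": [0, 0, 0]}, {"travel": [-40, -38, 0], "turn": [0, 0, 0]}, {"travel": [-40, -38, 0], "turn": [0, 0, 0]}]' --jaw 100

```text
time_s: 1.27
ee_pos: [0.3556, 0.254, 0.3424]
tool_rot: [0.155, 0.988, -0.0, 0.0]
contact_force: [0.3, -0.2, -0.1]
width: 0.0877
grasp_force: 0.0
```

Run:
```python
from h import *
now(); tgt([.528,-.04,.33],49.1,-12)
a=np.radians(49.1);d=np.array([np.cos(a),np.sin(a),0]);Z=np.array([0,0,1])
for t in (-25,-20,-15,-10,-5,0):
    t_=np.radians(t);f=d*np.cos(t_)-Z*np.sin(t_);u=Z*np.cos(t_)+d*np.sin(t_)
    c=np.array([.528,-.04,.198])
    q=lambda p:(proj("scene",p)-[230,100])*4
    print(t,"rear",q(c-.033*f),"top",q(c+.055*u),"topT",(proj("top",c+.055*u)-[180,140])*3.6)
```

```text
1.275 [0.3556 0.254  0.3424] yaw,tilt [72.2103  0.003 ] F [ 0.3382 -0.2022 -0.1161] w 0.08774452483607702
t 1.275 pos [0.3556 0.254  0.3424] travel [-253.9418 -227.2621   12.4421] turn [-11.8391  -2.417   23.0256]
-25 rear [275.7735 393.2443] top [275.9416 309.9964] topT [477.8579 256.6871]
-20 rear [275.3319 391.0253] top [277.3551 304.0811] topT [473.5707 252.865 ]
-15 rear [274.9628 388.4957] top [278.8226 298.5654] topT [469.1352 248.9572]
-10 rear [274.6697 385.6738] top [280.3313 293.4929] topT [464.5888 244.9965]
-5 rear [274.4551 382.5809] top [281.8686 288.9026] topT [459.9699 241.0167]
0 rear [274.3214 379.2406] top [283.4214 284.8287] topT [455.3178 237.0515]
```

arm_command --plan '[{"travel": [-40, -36, 0], "turn": [0, 0, 0]}, {"travel": [-40, -36, 0], "turn": [0, 0, 0]}, {"travel": [-40, -36, 0], "turn": [0, 0, 0]}, {"travel": [-40, -36, 0], "turn": [0, 0, 0]}, {"travel": [-40, -36, 0], "turn": [0, 0, 0]}, {"travel": [-40, -36, 0], "turn": [0, 0, 0]}, {"travel": [0, 0, 0], "turn": [0, 0, 8]}, {"travel": [0, 0, 0], "turn": [0, 0, 8]}, {"travel": [0, 0, 0], "turn": [0, 0, 7]}, {"travel": [0, 0, 0], "turn": [-7, 0, 0]}, {"travel": [0, 0, 0], "turn": [-7, 0, 0]}, {"travel": [0, 0, 0], "turn": [0, 0, 0]}]'

```text
time_s: 2.78
ee_pos: [0.5168, -0.0247, 0.3425]
tool_rot: [0.347, 0.93, 0.114, 0.043]
contact_force: [-0.8, -0.7, -0.6]
width: 0.0875
grasp_force: 0.0
```

```bash
cat >> h.py <<'E'
C=np.array([.528,-.04,.198])
def head(yaw,tilt,h,off=.003):
    a,t=np.radians(yaw),np.radians(tilt);d=np.array([np.cos(a),np.sin(a),0]);Z=np.array([0,0,1])
    f=d*np.cos(t)-Z*np.sin(t);u=Z*np.cos(t)+d*np.sin(t);return C+off*f+h*u
E
python3 - <<'E'
from h import *
now(); tgt(head(49.1,-14,.12),49.1,-14);tgt(head(49.1,-14,.018),49.1,-14)
print(r.observe()["joint_pos"])
E
```

```text
2.775 [ 0.5168 -0.0247  0.3425] yaw,tilt [ 49.03   -13.9782] F [-0.8315 -0.6712 -0.5988] w 0.08745439197902985
t 2.775 pos [ 0.5168 -0.0247  0.3425] travel [-18.5395 -36.0775  19.2215] turn [-0.0218  0.02   -0.0679]
t 2.775 pos [ 0.5168 -0.0247  0.3425] travel [-18.5038 -36.0388 121.2215] turn [-0.0218  0.02   -0.0679]
[-0.2616 -0.2036  1.3175  0.2324  1.9104 -1.0267]
```

arm_command --plan '[{"travel": [-10, -18, 0], "turn": [0, 0, 0]}, {"travel": [-8, -18, 0], "turn": [0, 0, 0]}, {"travel": [0, 0, 30], "turn": [0, 0, 0]}, {"travel": [0, 0, 29], "turn": [0, 0, 0]}, {"travel": [0, 0, 0], "turn": [0, 0, 0]}, {"travel": [0, 0, 0], "turn": [0, 0, 0]}]'

```text
time_s: 3.52
ee_pos: [0.518, -0.0506, 0.2778]
tool_rot: [0.346, 0.93, 0.114, 0.043]
contact_force: [0.1, 1.0, 0.2]
width: 0.0876
grasp_force: 0.0
```

Run:
```python
from h import *
import cv2
now(); tgt(head(49.1,-14,.018),49.1,-14)
a=r.grab_frame("scene")[:,:,::-1][110:230,250:370]; b=r.grab_frame("top")[:,:,::-1][170:250,270:350]
cv2.imwrite("pics/s3.png",np.hstack([cv2.resize(x,(400,400),interpolation=cv2.INTER_CUBIC) for x in(a,b)]))
```

```text
3.525 [ 0.518  -0.0506  0.2778] yaw,tilt [ 49.2518 -13.9698] F [0.0597 1.0139 0.248 ] w 0.08762955530668526
t 3.525 pos [ 0.518  -0.0506  0.2778] travel [-0.6103 -2.11   62.969 ] turn [-0.0302  0.0123  0.1473]
```

View pics/s3.png

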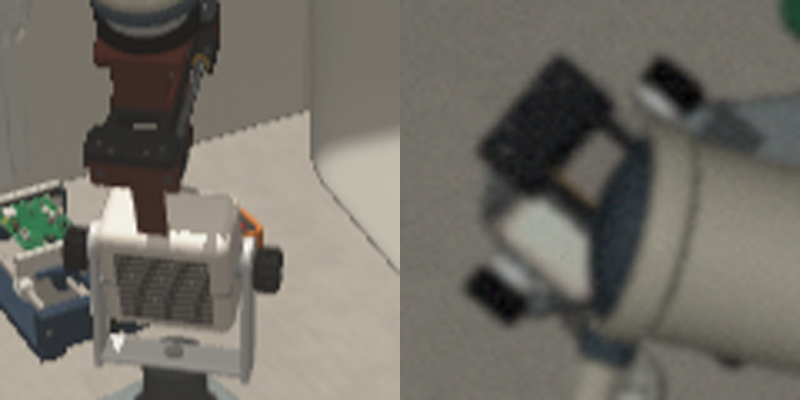

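arm_command --plan '[{"travel": [0, -2, 10], "turn": [0, 0, 0]}, {"travel": [0, 0, 10], "turn": [0, 0, 0]}, {"travel": [0, 0, 10], "turn": [0, 0, 0]}, {"travel": [0, 0, 0], "turn": [0, 0, 0]}]'

```text
time_s: 4.12
ee_pos: [0.5209, -0.0465, 0.2455]
tool_rot: [0.346, 0.93, 0.114, 0.041]
contact_force: [0.7, -0.4, 0.6]
width: 0.0879
grasp_force: 0.0
```

arm_command --plan '[{"travel": [0, 0, 8], "turn": [0, 0, 0]}, {"travel": [0, 0, 8], "turn": [0, 0, 0]}, {"travel": [0, 0, 0], "turn": [0, 0, 0]}]'

```text
time_s: 4.5
ee_pos: [0.5235, -0.0437, 0.2305]
tool_rot: [0.346, 0.93, 0.114, 0.042]
contact_force: [-0.1, -0.2, 0.3]
width: 0.0876
grasp_force: 0.0
```

arm_command --plan '[{"travel": [0, 0, 8], "turn": [0, 0, 0]}, {"travel": [0, 0, 8], "turn": [0, 0, 0]}, {"travel": [0, 0, 0], "turn": [0, 0, 0]}]'

```text
time_s: 4.88
ee_pos: [0.526, -0.0407, 0.2149]
tool_rot: [0.346, 0.93, 0.114, 0.042]
contact_force: [-0.3, -0.4, 0.2]
width: 0.0876
grasp_force: 0.0
```

arm_command --plan '[{"travel": [0, 0, 0], "turn": [0, 0, 0]}, {"travel": [0, 0, 0], "turn": [0, 0, 0]}, {"travel": [0, 0, 0], "turn": [0, 0, 0]}, {"travel": [0, 0, 0], "turn": [0, 0, 0]}, {"travel": [0, 0, 0], "turn": [0, 0, 0]}, {"travel": [0, 0, 0], "turn": [0, 0, 0]}]' --jaw 0 --grip_force 12

```text
time_s: 5.62
ee_pos: [0.5267, -0.0406, 0.2166]
tool_rot: [0.346, 0.93, 0.115, 0.043]
contact_force: [3.0, 4.1, 1.2]
width: 0.0716
grasp_force: 12.0
```

Run:
```python
from h import *
now(); print(r.observe()["grasp_force"],r.observe()["ft_torque"]);tgt(head(49.1,-14,.018),49.1,-14)
```

```text
5.625 [ 0.5267 -0.0406  0.2166] yaw,tilt [ 49.2258 -14.0794] F [3.0099 4.1493 1.2392] w 0.07163147854611925
11.995543241500854 [ 0.7321 -0.7946 -0.0392]
t 5.625 pos [ 0.5267 -0.0406  0.2166] travel [-0.5665 -0.263   0.3278] turn [0.0794 0.0195 0.122 ]
```

arm_command --plan '[{"travel": [0, 0, 0], "turn": [0, 0, 0]}, {"travel": [0, 1.3, 0.2], "turn": [4, 0, 0]}, {"travel": [0, 1.6, 0.3], "turn": [5, 0, 0]}, {"travel": [0, 1.6, 0.3], "turn": [5, 0, 0]}, {"travel": [0, 0, 0], "turn": [0, 0, 0]}, {"travel": [0.3, 0, 0], "turn": [0, 0, -6]}, {"travel": [0.3, 0, 0], "turn": [0, 0, -6]}, {"travel": [0.3, 0, 0], "turn": [0, 0, -6]}, {"travel": [0, 0, 0], "turn": [0, 0, 0]}]' --grip_force 25

```text
time_s: 6.75
ee_pos: [0.5292, -0.0365, 0.2164]
tool_rot: [0.197, 0.98, 0.001, 0.001]
contact_force: [5.7, 4.5, 2.6]
width: 0.0719
grasp_force: 25.0
```

Run:
```python
from h import *
now(); print(r.observe()["grasp_force"],r.observe()["ft_torque"]);tgt(head(67.1,0,.018),67.1,0)
```

```text
6.75 [ 0.5292 -0.0365  0.2164] yaw,tilt [67.3106 -0.1477] F [5.7132 4.5054 2.6493] w 0.07192428000494121
24.981822073459625 [ 0.8184 -0.8234  0.3037]
t 6.75 pos [ 0.5292 -0.0365  0.2164] travel [-0.2656 -0.6379  0.4418] turn [0.1479 0.1114 0.2105]
```

arm_command --plan '[{"travel": [0.3, 0, 0], "turn": [0, 0, -6]}, {"travel": [0.3, 0, 0], "turn": [0, 0, -6]}, {"travel": [0.3, 0, 0], "turn": [0, 0, -6]}, {"travel": [0.3, 0, 0], "turn": [0, 0, -6]}, {"travel": [0, 0, 0], "turn": [0, 0, 0]}, {"travel": [0, 1.6, 0.3], "turn": [5, 0, 0]}, {"travel": [0, 1.6, 0.3], "turn": [5, 0, 0]}, {"travel": [0, 1.6, 0.3], "turn": [5, 0, 0]}, {"travel": [0, 1.6, 0.3], "turn": [5, 0, 0]}, {"travel": [0, 1.3, 0.2], "turn": [4, 0, 0]}, {"travel": [0, 0, 0], "turn": [0, 0, 0]}, {"travel": [0, 0, 0], "turn": [0, 0, 0]}]'

```text
time_s: 8.25
ee_pos: [0.528, -0.0289, 0.2138]
tool_rot: [-0.011, 0.978, -0.207, 0.004]
contact_force: [4.8, 4.9, 3.1]
width: 0.0714
grasp_force: 25.0
```

Run:
```python
from h import *
now(); print(r.observe()["grasp_force"],r.observe()["ft_torque"]);tgt(head(91.1,24,.018),91.1,24)
b=np.array([.5225,.2415,.073])-C
print("need",np.degrees([np.arctan2(b[1],b[0]),np.arctan2(-b[2],np.hypot(*b[:2]))]),r.observe()["joint_pos"])
```

```text
8.25 [ 0.528  -0.0289  0.2138] yaw,tilt [91.2077 23.9436] F [4.7553 4.9179 3.1151] w 0.0713779409155921
24.96748834848404 [ 0.8212 -0.7883  0.3023]
t 8.25 pos [ 0.528  -0.0289  0.2138] travel [ 0.2316 -0.6894  0.9682] turn [0.0566 0.2195 0.0983]
need [91.1193 23.9395] [ 0.1486 -0.0858  1.4766 -0.4249  1.7839 -1.5282]
```

arm_command --plan '[{"travel": [0, 0, 0], "turn": [0, 0, 0]}, {"travel": [0, 0, 0], "turn": [0, 0, 0]}, {"travel": [0, 0, 0], "turn": [0, 0, 0]}, {"travel": [0, 0, 0], "turn": [0, 0, 0]}, {"travel": [0, 0, -10], "turn": [0, 0, 0]}, {"travel": [0, 0, -20], "turn": [0, 0, 0]}, {"travel": [0, 0, -30], "turn": [0, 0, 0]}, {"travel": [0, 0, -40], "turn": [0, 0, 0]}, {"travel": [0, 0, -30], "turn": [0, 0, 0]}, {"travel": [0, 0, 0], "turn": [-8, 0, 0]}, {"travel": [0, 0, 0], "turn": [-8, 0, 0]}, {"travel": [0, 0, 0], "turn": [-8, 0, 0]}]' --jaw 100

```text
time_s: 9.75
ee_pos: [0.5262, 0.0241, 0.3337]
tool_rot: [-0.011, 1.0, 0.002, 0.001]
contact_force: [0.4, 0.1, 0.1]
width: 0.0876
grasp_force: 0.0
```

Run:
```python
from h import *
import cv2
now(); print(r.observe()["joint_pos"])
a=r.grab_frame("scene")[:,:,::-1][150:270,250:370]; b=r.grab_frame("scene")[:,:,::-1][245:295,300:370]
cv2.imwrite("pics/s4.png",np.hstack([cv2.resize(a,(400,400),interpolation=cv2.INTER_CUBIC),cv2.resize(b[:,10:60],(400,400),interpolation=cv2.INTER_CUBIC)]))
q=lambda p:(proj("scene",p)-[250,150])*400/120
for t in (20,24,28):print(t,q(head(91.1,t,0,-.033)),q(head(91.1,t,.055,0)))
k=np.array([np.sin(np.radians(91.1)),-np.cos(np.radians(91.1)),0])*.081
print("knobs",q(C+k),q(C-k))
```

```text
9.75 [0.5262 0.0241 0.3337] yaw,tilt [91.265  -0.2392] F [0.4385 0.142  0.0834] w 0.08757536667000726
[-0.0216 -0.0557  1.1799  0.0047  2.0153 -1.6125]
20 [189.3186 133.921 ] [158.293   63.3519]
24 [188.7562 131.2394] [156.2215  62.8178]
28 [188.1037 128.532 ] [154.232   62.5996]
knobs [253.8641  98.5839] [ 83.383  155.9879]
```

View pics/s4.png

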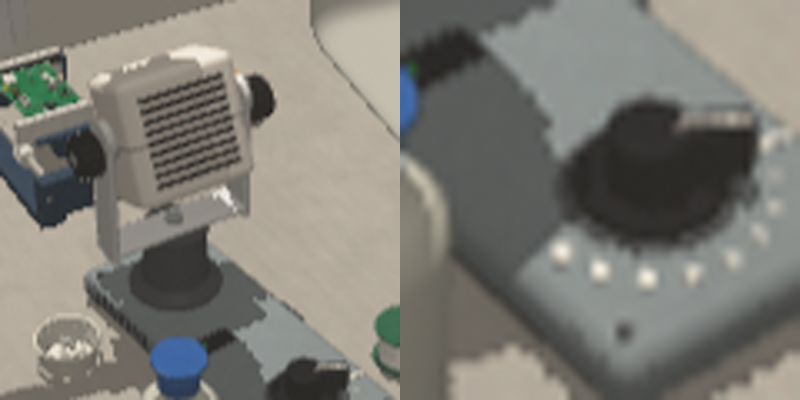

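Run:
```python
from h import *
q=lambda u,v,z:ray("scene",310+(u-400)/8,245+v/8,z)
D=np.array([.550,-.217]); 
bx=np.array([np.cos(np.radians(6.7)),np.sin(np.radians(6.7))]);
print("dial from yoke", C[:2]-.18*np.array([-bx[1],bx[0]]))
P=np.array([q(u,v,.03)[:2] for u,v in [(770,140),(775,175),(775,207),(760,235),(733,258),(692,275),(647,280),(598,270),(560,252)]])
# circle fit
A=np.c_[2*P,np.ones(9)];s=np.linalg.lstsq(A,(P**2).sum(1),rcond=None)[0];c=s[:2];print("centre",c,"rad",np.sqrt(s[2]+c@c))
g=lambda p:np.degrees(np.arctan2(p[1]-c[1],p[0]-c[0]))
print([round(g(p)) for p in P]); h=q(645,115,.059);t=q(752,118,.0585);print(h,t,g(t),np.degrees(np.arctan2(*(t-h)[[1,0]])))
```

```text
dial from yoke [ 0.549  -0.2188]
centre [ 0.5528 -0.2147] rad 0.04635581269324035
[-6, -27, -47, -65, -83, -103, -121, -142, -161]
[ 0.5527 -0.2132  0.059 ] [ 0.5836 -0.232   0.0585] -29.21107085468733 -31.270098567283707
```

arm_command --plan '[{"travel": [-11, -46, 0], "turn": [0, 0, 0]}, {"travel": [-11, -46, 0], "turn": [0, 0, 0]}, {"travel": [-11, -46, 0], "turn": [0, 0, 0]}, {"travel": [-12, -46, 0], "turn": [0, 0, 0]}, {"travel": [-12, -48, 0], "turn": [0, 0, 0]}, {"travel": [0, 0, 0], "turn": [0, 0, 10]}, {"travel": [0, 0, 0], "turn": [0, 0, 10]}, {"travel": [0, 0, 0], "turn": [0, 0, 10]}, {"travel": [0, 0, 0], "turn": [0, 0, 10]}, {"travel": [0, 0, 0], "turn": [0, 0, 10]}, {"travel": [0, 0, 0], "turn": [0, 0, 10]}]' --jaw 0

```text
time_s: 11.22
ee_pos: [0.5882, -0.2064, 0.3322]
tool_rot: [0.493, 0.87, -0.001, 0.0]
contact_force: [-1.0, -0.2, 0.6]
width: 0.0006
grasp_force: 0.0
```

arm_command --plan '[{"travel": [0, 0, 0], "turn": [0, 0, 10]}, {"travel": [0, 0, 0], "turn": [0, 0, 10]}, {"travel": [0, 0, 0], "turn": [0, 0, 10]}, {"travel": [0, 0, 0], "turn": [0, 0, 10]}, {"travel": [0, 0, 0], "turn": [0, 0, 10]}, {"travel": [0, 0, 0], "turn": [0, 0, 4]}, {"travel": [0, 0, 50], "turn": [0, 0, 0]}, {"travel": [0, 0, 50], "turn": [0, 0, 0]}, {"travel": [0, 0, 50], "turn": [0, 0, 0]}, {"travel": [0, 0, 0], "turn": [0, 0, 0]}, {"travel": [0, 0, 0], "turn": [0, 0, 0]}]'

```text
time_s: 12.6
ee_pos: [0.5888, -0.2071, 0.1848]
tool_rot: [0.833, 0.554, 0.0, 0.002]
contact_force: [0.3, -0.1, 0.5]
width: 0.0006
grasp_force: 0.0
```

```bash
cat >> h.py <<'E'
D=np.array([.551,-.217])
def push(ang,n=.0165,e=.03,z=.042):
    a=np.radians(ang);E=np.array([np.cos(a),np.sin(a)]);N=np.array([-E[1],E[0]])
    return np.r_[D+e*E+n*N,z]
E
python3 - <<'E'
from h import *
import cv2
now();print(r.observe()["joint_pos"]); tgt(push(-23.3,.023),-23.3,0)
a=r.grab_frame("scene")[:,:,::-1][150:300,250:400]; 
cv2.imwrite("pics/s5.png",cv2.resize(a,(600,600),interpolation=cv2.INTER_CUBIC))
E
```

```text
12.6 [ 0.5888 -0.2071  0.1848] yaw,tilt [-22.7434  -0.1669] F [ 0.3019 -0.0942  0.4819] w 0.0005956549627558673
[-0.392   0.1495  1.2345 -0.0012  1.7547  0.0048]
t 12.6 pos [ 0.5888 -0.2071  0.1848] travel [ -0.9339  -1.2495 142.8135] turn [0.1672 0.0654 0.5565]
```

View pics/s5.png

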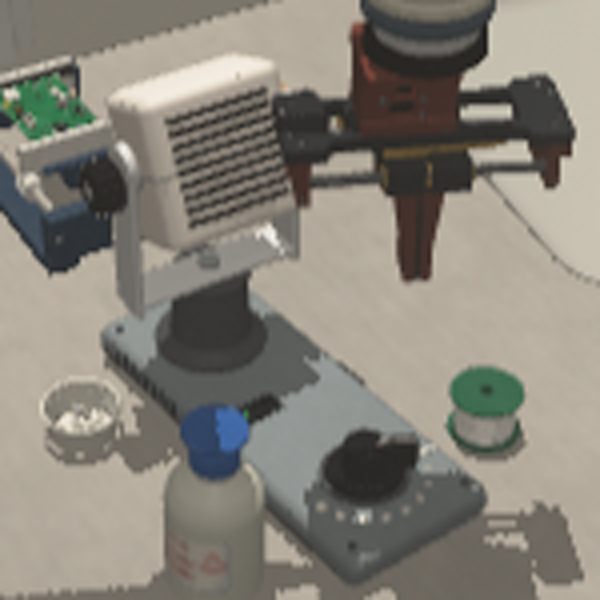

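arm_command --plan '[{"travel": [0, -1, 40], "turn": [0, 0, 0]}, {"travel": [0, 0, 40], "turn": [0, 0, 0]}, {"travel": [0, 0, 30], "turn": [0, 0, 0]}, {"travel": [0, 0, 15], "turn": [0, 0, 0]}, {"travel": [0, 0, 9], "turn": [0, 0, 0]}, {"travel": [0, 0, 8], "turn": [0, 0, 0]}, {"travel": [0, 0, 0], "turn": [0, 0, 0]}, {"travel": [0, 0, 0], "turn": [0, 0, 0]}]'

```text
time_s: 13.65
ee_pos: [0.5875, -0.2071, 0.041]
tool_rot: [0.833, 0.553, 0.0, 0.001]
contact_force: [-0.2, -0.4, 0.3]
width: 0.0004
grasp_force: 0.0
```

Run:
```python
from h import *
now(); tgt(push(-23.3,.0165),-23.3,0)
# per-step numbers: 10 deg clockwise about D in tool frame (constant)
o=r.observe();Rc=R.from_quat(o["tool_rot"])
for st in (5,10):
    v=Rc.inv().apply(push(-23.3-st)-push(-23.3))*1000;print(st,v)
```

```text
13.65 [ 0.5875 -0.2071  0.041 ] yaw,tilt [-22.8089  -0.075 ] F [-0.2208 -0.3892  0.2574] w 0.0004182122785362781
t 13.65 pos [ 0.5875 -0.2071  0.041 ] travel [-7.0435  0.3789 -0.9992] turn [0.075  0.0006 0.4911]
5 [-2.6887  1.3009  0.0017]
10 [-5.4806  2.3625  0.0032]
```

arm_command --plan '[{"travel": [-3.5, 0, 0], "turn": [0, 0, 0]}, {"travel": [-3.5, 0, 0], "turn": [0, 0, 0]}, {"travel": [-2.7, 1.3, 0], "turn": [0, 0, 5]}, {"travel": [-2.7, 1.3, 0], "turn": [0, 0, 5]}, {"travel": [-2.7, 1.3, 0], "turn": [0, 0, 5]}, {"travel": [-2.7, 1.3, 0], "turn": [0, 0, 5]}, {"travel": [-2.7, 1.3, 0], "turn": [0, 0, 5]}, {"travel": [-2.7, 1.3, 0], "turn": [0, 0, 5]}, {"travel": [-2.7, 1.3, 0], "turn": [0, 0, 5]}, {"travel": [-2.7, 1.3, 0], "turn": [0, 0, 5]}, {"travel": [0, 0, 0], "turn": [0, 0, 0]}]'

```text
time_s: 15.02
ee_pos: [0.5789, -0.2358, 0.0403]
tool_rot: [0.972, 0.235, 0.001, -0.0]
contact_force: [4.0, 2.5, -0.8]
width: 0.0005
grasp_force: 1.9
```

Run:
```python
from h import *
now(); tgt(push(-63.3,.0165),-63.3,0)
```

```text
15.025 [ 0.5789 -0.2358  0.0403] yaw,tilt [-62.7618   0.0026] F [ 4.0016  2.4631 -0.7903] w 0.0005258251912034229
t 15.025 pos [ 0.5789 -0.2358  0.0403] travel [-0.0059  0.6704 -1.7374] turn [-0.003  -0.0931  0.5382]
```

Contact as expected (about 4.7 N). Push on to roughly −98°.

arm_command --plan '[{"travel": [-2.7, 1.3, -1], "turn": [0, 0, 5]}, {"travel": [-2.7, 1.3, 0], "turn": [0, 0, 5]}, {"travel": [-2.7, 1.3, 0], "turn": [0, 0, 5]}, {"travel": [-2.7, 1.3, 0], "turn": [0, 0, 5]}, {"travel": [-2.7, 1.3, 0], "turn": [0, 0, 5]}, {"travel": [-2.7, 1.3, 0], "turn": [0, 0, 5]}, {"travel": [-2.7, 1.3, 0], "turn": [0, 0, 5]}, {"travel": [0, 0, 0], "turn": [0, 0, 0]}, {"travel": [0, 0, 0], "turn": [0, 0, 0]}]'

```text
time_s: 16.15
ee_pos: [0.562, -0.2491, 0.0412]
tool_rot: [0.998, -0.067, -0.0, 0.0]
contact_force: [0.9, -0.8, -0.6]
width: 0.0005
grasp_force: 0.3
```

Run:
```python
from h import *
now(); tgt(push(-98.3,.0165),-98.3,0); tgt(push(-103.3,.0165),-103.3,0)
```

```text
16.15 [ 0.562  -0.2491  0.0412] yaw,tilt [-97.6707  -0.0372] F [ 0.9181 -0.764  -0.5936] w 0.0005330975333178078
t 16.15 pos [ 0.562  -0.2491  0.0412] travel [ 0.9732 -0.1216 -0.7992] turn [0.0372 0.0066 0.6293]
t 16.15 pos [ 0.562  -0.2491  0.0412] travel [-1.7186  1.1728 -0.798 ] turn [0.0375 0.005  5.6293]
```

arm_command --plan '[{"travel": [5, 0, 0], "turn": [0, 0, 0]}, {"travel": [7, 0, 0], "turn": [0, 0, 0]}, {"travel": [0, 0, -40], "turn": [0, 0, 0]}, {"travel": [0, 0, -50], "turn": [0, 0, 0]}, {"travel": [0, 0, -50], "turn": [0, 0, 0]}, {"travel": [0, 0, -30], "turn": [0, 0, 0]}, {"travel": [0, 0, 0], "turn": [0, 0, 0]}]'

```text
time_s: 17.02
ee_pos: [0.5754, -0.2509, 0.2145]
tool_rot: [0.998, -0.068, 0.003, 0.001]
contact_force: [0.6, 0.4, -0.6]
width: -0.0
grasp_force: 0.0
```

Run:
```python
from h import *
import cv2
now()
f=r.grab_frame("scene")[:,:,::-1]
cv2.imwrite("pics/s6.png",np.hstack([cv2.resize(f[150:270,250:370],(400,400),interpolation=cv2.INTER_CUBIC),cv2.resize(f[245:295,310:360],(400,400),interpolation=cv2.INTER_CUBIC)]))
for a in (-83,-103,-123):
    p=push(a,0,.036,.0585); print(a,(proj("scene",p)-[310,245])*8+[400,0])
```

```text
17.025 [ 0.5754 -0.2509  0.2145] yaw,tilt [-97.7748  -0.1144] F [ 0.5776  0.4035 -0.6312] w -4.657706195728957e-05
-83 [715.3655 184.9229]
-103 [682.498  196.9775]
-123 [645.0704 200.1537]
```

View pics/s6.png

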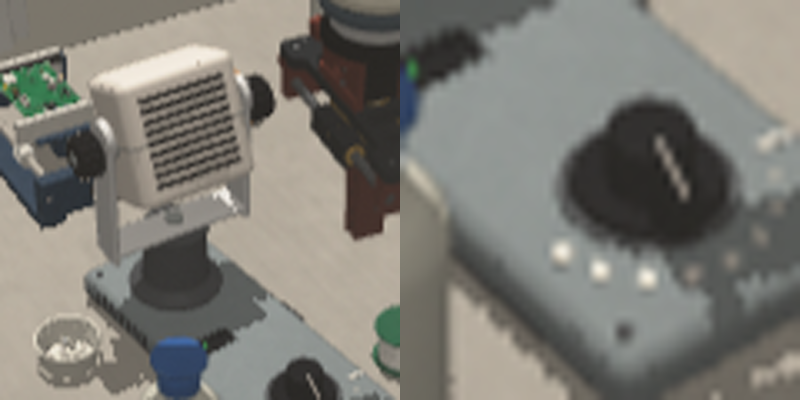

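```bash
python3 -c "
from cell import r
print(r.job_done())"
```

```text
the job is handed in; nothing more can be done
None
```

I handed the job in at about 17 s: the fan head points at the middle of the board, and only after that did I push the dial from position 1 to position 5. The last picture confirmed both, though the hand-in call returned no verdict. In the crops I took, the cup, bottle and spool look unmoved, and no unexpected contact forces showed.

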